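Pin the bead jig's hidden slide under the drill bush

TASK

Lock the bead drilling jig ready for drilling. Take the locating pin out of its wooden block, put it down into the slot of the jig's cover plate and slide it gently along until it drops into the socket of the slide hidden under the cover; then, with the pin, draw the slide towards the drill bush until the pin drops a second time, into the bed, and leave it standing there with its collar flat on the cover. Use a light hand, never force the pin, and leave the other things on the bench where they are.

Things in the scene. Friction and masses are not known exactly. Their poses are not given: they have to be found in the camera images.
- pin: steel locating pin, upright in the wooden block. Origin at the centre of the tip's end, +z up its axis. Shank 8 mm diameter, 27 mm long, lowest 4 mm tapered to a 3.6 mm flat; collar 20 mm diameter, 27 to 31 mm above the tip; dark round grooved handle 15 mm diameter, 31 to 75 mm above the tip. About 0.07 kg.
- pin_block: fixed wooden block, 44 mm (x) by 86 mm (y from -33 to +53) by 34 mm high, with an upright 10 mm hole in which the pin stands, collar on the block's top, tip 7 mm above the bench; lift it straight out. Short drill bits stand 11 to 16 mm proud at the +y end. Origin on the underside below the hole.
- jig: fixed drilling jig, a flat aluminium and steel box 206 mm long (x from -89 to +117 mm) and 66 mm wide (y +-33). Origin on its underside below the bed's bore; x runs along the slot, -x to the drill bush, z up. Cover top at z = 34 mm, 6 mm thick; six screw heads stand 3.5 mm proud near its long edges (y +-25.5). Over 40 N between pin and jig would mark it.
- slot (a point): middle of the slot, at the cover's top face (jig x +24, y 0, z 34 mm). The slot is 10.5 mm wide and open from jig x = -9 to +57 mm. Through it a pin meets the flat top of the hidden blackened steel slide (jig z = 27 mm, 10 mm thick) or its one socket, an upright through hole of 9.5 mm on the slot's middle line, at the start anywhere from jig x = +14 to +42 mm, not measured.
- bore (a point): mouth of the locating bore in the bed under the slide (jig x 0, y 0, z 16 mm), 10 mm diameter, 2 mm chamfer, 13 mm deep. The slide is stiff: about 4 N moves it along x, and a pin pressed hard drags it by friction; it can overrun the bore by 3 mm. Pin tip heights in the jig: 27 mm riding on the slide, 16 mm in its socket, 7 mm when dropped into the bore too, collar on the cover.
- bush (a point): top centre of the dark round drill bush, 24 mm diameter, 6 mm proud of the cover (jig x -64, y 0, z 40 mm); it marks the drilling end of the jig
- tweezers: bystander: steel tweezers, 128 mm long, lying flat beside the glass bowl
- needle_stand: bystander: cork of 40 mm diameter with drill points standing in it, 46 mm high
- vial_1: bystander: corked glass vial, 19 mm diameter, 48 mm high
- handpiece: bystander: grey flexible-shaft handpiece, 26 x 194 x 26 mm, lying near the bench's front edge

How it is judged:
On the way:
1. the pin has dropped into the socket of the hidden slide, away from the bed's bore (z of pin in the frame of jig between 0.012 and 0.0195 m and x of pin in the frame of jig between 0.009 and 0.055 m and y of pin in the frame of jig between -0.005 and 0.005 m), for 0.1 s.
At the end, for the whole second after the job is handed in: the pin stands released and at rest through the slide in the bed's locating bore, its tip 7 mm (under 8.5 mm) above the jig's underside and within 4 mm of the bore's axis, tilted less than 0.08 rad, so that its collar lies flat on the cover and the slide is locked under the drill bush (z of pin in the frame of jig between 0.004 and 0.0085 m and horizontal distance between pin and jig below 0.004 m and angle between pin's own z axis and vertical below 0.08 rad and linear speed of pin below 0.01 m/s); the robot touches nothing.
It fails at once if the pin is forced: more than 40 N between pin and jig (contact force between pin and jig above 40 N).
It fails at once if a bystander is pushed more than 25 mm from its place (distance of any of tweezers, needle_stand, vial_1, handpiece from where it was at the start of the episode above 0.025 m).
It also fails if it takes over 72 s, if anything falls off the work surface, if the arm or the gripper's body presses on something with over 40 N, if the wrist force passes 120 N, or if a joint passes its speed limit or range.

ROBOT

A 6-joint arm with a two-finger parallel gripper is mounted at the origin on a cart in front of the work surface, level with it; the furniture and walls round the work are solid. World frame = base frame: x ahead of the robot, y to its left, z up, the work surface at z = 0. Lengths are in m, angles in rad, forces in N, time in s.
With the tool pointing down it reaches from about 0.275 to 0.775 m from the base axis. Payload 14.6 kg.
Tool frame: the origin (TCP) lies at the very end of the fingers, on their centre line; the grasp point (between the pads) lies 19 mm behind it; z points along the fingers, y is the direction in which the jaws open and shut (so a half turn about z gives the same grasp; the last joint's range is limited). The gripper opens to 85 mm and grips with 20 to 120 N. Pads are 22 mm wide; open, the fingers measure 114 mm over their backs; the gripper's body (76 mm by 85 mm) begins 54 mm behind the grasp point. The pads swing forward as they close: fully open they stand 13 mm farther back than shut.
Start: joints at [1.069, 0.263, -0.048, 1.259, 0, 1.415], TCP at [0.178, 0.494, 0.192] pointing down, gripper open.
Joint ranges: [-2.65, 2.65], [-0.89, 1.7], [-1.18, 1.37], [-2.13, 2.11], [-1.35, 1.29], [-3.14, 3.14]. Speed limits (rad/s): [1.89, 1.89, 2.57, 2.79, 3.14, 3.14].

INTERFACE

Orientations are given as a rotation vector (axis times angle).
In Python, from bench import get_state, get_image, calibration, hand_in gives the robot as it stands.
- The arm moves only by the shell command python3 -m crank 'ROWS' [OPENING] [FORCE]. ROWS is JSON, one flat list of numbers, 4 for each row, row after row: the shift along the tool's x, y, z in cm, then the turn about the tool's z in degrees. A call has 1 to 8 rows; each row is the pose to reach, as a shift and turn from the pose measured when the call began, along the tool's axes at that moment; what a row does not reach only later rows make up. A row lasts 1/12 s, in which the tool goes at most 41.7 mm and 7.16 degrees, less where a joint would pass 70% of its speed; a pose out of reach is approached as far as the arm can. A call with a gripper value outside its range is refused whole. OPENING is the closure, from 0 (fully open) to 1 (shut), set as the call begins (- or left out, the last holds). The fingers move at their own pace and stop on an object; FORCE is the grip in N (left out, the last holds). Time passes only in rows, so rows that repeat a pose let the fingers close. It gives the time, the measured TCP pose, the force and the opening at its end, in the units of the state.
- get_state(): the state, without advancing time (a new reading comes with each control period).
- get_image(name): name is "side" or "top"; returns (picture, depth): 420x560x3 uint8, red, green, blue; 420x560 float32, m along the optical axis (not along the pixel's ray), 0 where there is no reading.
- calibration(name): a dict with "fx", "fy", "cx", "cy" (pixels), "T" (4x4, takes a point from camera to world coordinates). Camera axes: x right, y down, z forward; pixel columns grow to the right and rows downward; lengths in m; the calibration is good to about 2 mm. A picture is of the moment at which its call begins. calibration takes no time and is no camera call.
- hand_in(): hands the job in, once; it reports no verdict.
The state is a dict: "t": time; "joint_pos": joint angles; "joint_vel": joint speeds; "effort": joint torques, N m; "position": TCP position; "orientation": TCP orientation; "force": force on the tool from outside, world axes, zero at the start; "torque": the same for the moment, N m; "gripper_width": opening from 0.0 (shut) to 1.0 (fully open).
Only numpy, scipy, OpenCV 4.12 (cv2) and the standard library are available. Lean on these libraries where they do the work, as an engineer would, in place of code of your own. Each camera call takes 0.05 s, during which the arm holds its last target.

## Working session

There is one attempt and no reset: what is moved stays moved. The work goes in short steps, Python scripts to look and compute and a shell command to move; the robot and the scene stay as the last step left them, time stands still between calls to the robot, and variables do not carry over. Pictures are saved under pics/ and viewed, and the job is handed in when it is done.

```bash
mkdir -p pics; ls
python3 - <<'E'
from bench import *
import cv2,numpy as np
np.set_printoptions(precision=4,suppress=True)
print(get_state())
for n in("side","top"):
    im,d=get_image(n); cv2.imwrite(f"pics/{n}0.png",im[:,:,::-1]); np.save(f"pics/{n}0d.npy",d)
    c=calibration(n); print(n,c)
E
```

```text
pics
{'t': 0.0, 'joint_pos': array([ 1.0687,  0.2635, -0.0489,  1.2594, -0.    ,  1.4155]), 'joint_vel': array([-0.    , -0.0011, -0.0004, -0.0004, -0.0004, -0.001 ]), 'effort': array([ -0.0004, -63.7625,  38.4573,   0.0135,  -0.    ,   0.    ]), 'position': array([0.1783, 0.4935, 0.1918]), 'orientation': array([-0.542 , -3.0941,  0.0016]), 'force': array([-0.3564, -0.6058,  0.2924]), 'torque': array([ 0.0659, -0.0798,  0.0085]), 'gripper_width': 1.0040576779317816}
side {'fx': 443.5383074595323, 'fy': 443.5383074595323, 'cx': 270.4019143766913, 'cy': 206.82645630539565, 'T': array([[ 0.8512, -0.2711,  0.4494,  0.1499],
       [-0.5243, -0.477 ,  0.7053, -0.6162],
       [ 0.0232, -0.836 , -0.5482,  0.508 ],
       [ 0.    ,  0.    ,  0.    ,  1.    ]])}
top {'fx': 464.92286328771746, 'fy': 464.92286328771746, 'cx': 278.09099627858654, 'cy': 206.73787922323018, 'T': array([[-0.0298, -0.9988,  0.0391,  0.4801],
       [-0.9992,  0.0308,  0.0261, -0.0071],
       [-0.0273, -0.0383, -0.9989,  0.9909],
       [ 0.    ,  0.    ,  0.    ,  1.    ]])}
```

View pics/top0.png

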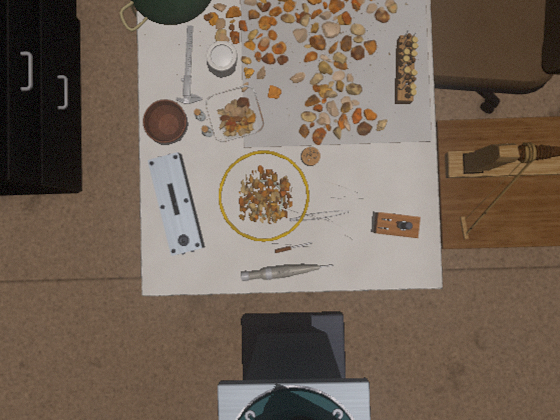

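View pics/side0.png

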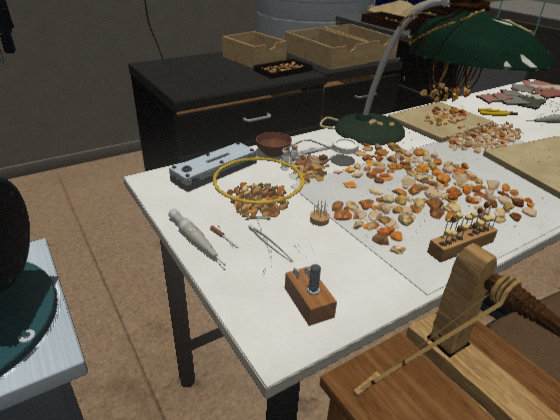

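The top view shows the jig at about (175,203), with its slot at (172,198), its bush at (184,240) and the long axis running mostly up and down the image. The pin block is at (396,224), with the pin near (404,225). Next I'll zoom in for measurements.

```bash
cat > h.py <<'E'
from bench import *
import cv2,numpy as np
np.set_printoptions(precision=4,suppress=True)
def ray(n,u,v):
    c=calibration(n);T=c["T"]
    d=T[:3,:3]@np.array([(u-c["cx"])/c["fx"],(v-c["cy"])/c["fy"],1.]);return T[:3,3],d
def onz(n,u,v,z):
    o,d=ray(n,u,v);return o+d*(z-o[2])/d[2]
def proj(n,p):
    c=calibration(n);q=np.linalg.inv(c["T"])@np.append(p,1);return np.array([c["fx"]*q[0]/q[2]+c["cx"],c["fy"]*q[1]/q[2]+c["cy"]])
def two(u1,v1,u2,v2): # top, side
    o1,d1=ray("top",u1,v1);o2,d2=ray("side",u2,v2)
    s=np.linalg.lstsq(np.c_[d1,-d2],o2-o1,rcond=None)[0]
    a=o1+s[0]*d1;b=o2+s[1]*d2;return (a+b)/2,np.linalg.norm(a-b)
E
python3 - <<'E'
from h import *
t=cv2.imread("pics/top0.png");s=cv2.imread("pics/side0.png")
def crop(im,x,y,w,h,k,n): cv2.imwrite(n,cv2.resize(im[y:y+h,x:x+w],None,fx=k,fy=k,interpolation=cv2.INTER_NEAREST))
crop(t,140,145,75,115,5,"pics/c1.png");crop(t,360,195,75,60,8,"pics/c2.png");crop(s,275,250,80,80,7,"pics/c3.png");crop(s,160,135,110,60,7,"pics/c4.png")
print(proj("top",[.178,.494,.192]),proj("top",[0,0,0]),proj("side",[.178,.494,.192]))
for u,v in((172,198),(184,240),(404,225)): print(onz("top",u,v,.034))
E
```

```text
[  4.7773 409.0026] [294.4971 454.5402] [11.5172 81.8099]
[0.5424 0.2375 0.034 ]
[0.4548 0.2144 0.034 ]
[ 0.4723 -0.238   0.034 ]
```

View pics/c1.png

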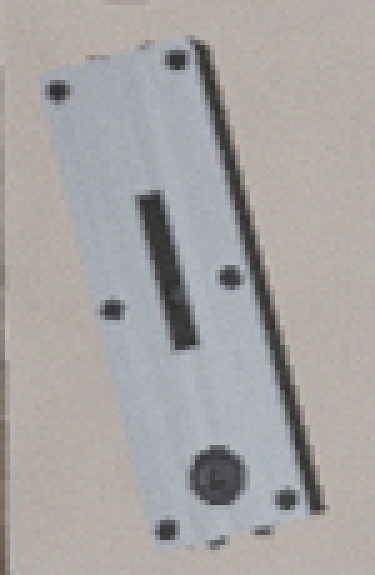

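View pics/c2.png

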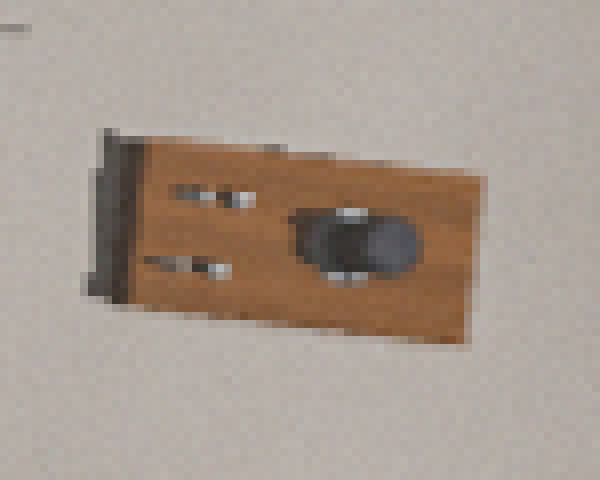

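View pics/c3.png

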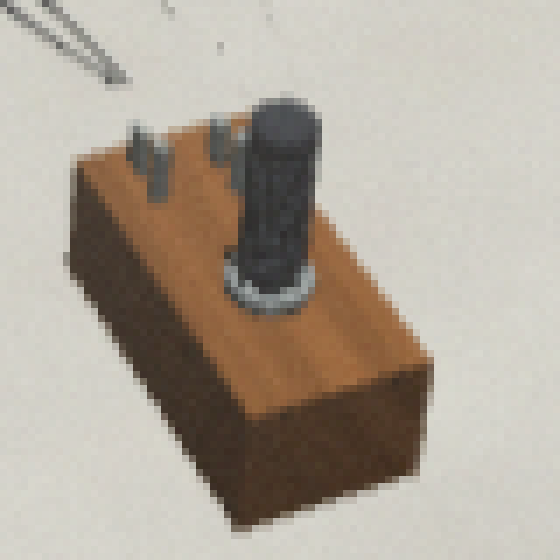

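View pics/c4.png

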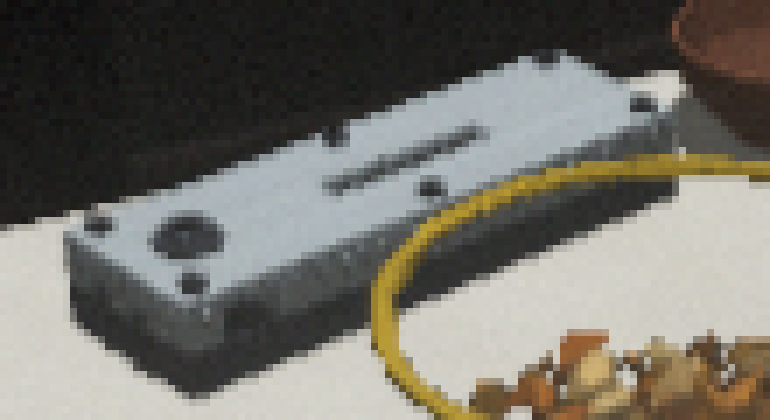

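Run:
```python
from h import *
t=cv2.imread("pics/top0.png").astype(int)
# cover mask: bluish light
sub=np.zeros(t.shape[:2],bool);sub[145:260,140:215]=1
B,G,R=t[...,0],t[...,1],t[...,2]
m=((B-R>4)&(G>110)&sub).astype(np.uint8)
m=cv2.morphologyEx(m,cv2.MORPH_OPEN,np.ones((3,3)))
cs,_=cv2.findContours(m,cv2.RETR_EXTERNAL,cv2.CHAIN_APPROX_NONE);c=max(cs,key=cv2.contourArea)
W=np.array([onz("top",u,v,.034)[:2] for u,v in c[:,0]],np.float32)*1000
r=cv2.minAreaRect(W);print("cover",r)
dk=((G<95)&sub).astype(np.uint8)
n,l,st,ce=cv2.connectedComponentsWithStats(dk)
for i in range(1,n):
    if st[i,4]>6:
        ys,xs=np.nonzero(l==i);P=np.array([onz("top",u,v,.034)[:2] for u,v in zip(xs,ys)],np.float32)*1000
        print(st[i],ce[i],cv2.minAreaRect(P), P.mean(0))
# pin
sub[:]=0;sub[195:255,360:435]=1
m=((R-B>30)&sub).astype(np.uint8)
m=cv2.morphologyEx(m,cv2.MORPH_CLOSE,np.ones((11,11)))
cs,_=cv2.findContours(m,cv2.RETR_EXTERNAL,cv2.CHAIN_APPROX_NONE);c=max(cs,key=cv2.contourArea)
W=np.array([onz("top",u,v,.034)[:2] for u,v in c[:,0]],np.float32)*1000
print("block",cv2.minAreaRect(W),cv2.boxPoints(cv2.minAreaRect(W)))
print("pin top est", onz("top",360+395/8-.5,195+247/8-.5,.082))
print("pin top side", onz("side",275+284/7-.5,250+121/7-.5,.082))
print("2view",two(360+395/8-.5,195+247/8-.5,275+284/7-.5,250+121/7-.5))
print("collar top",onz("top",360+348/8-.5,195+245/8-.5,.038),"side",onz("side",275+270/7-.5,250+285/7-.5,.037))
```

```text
cover ((530.8786010742188, 232.87142944335938), (205.89450073242188, 65.73487091064453), 12.776285171508789)
[174 155   3   4  10] [175.  156.8] ((628.7294311523438, 229.41160583496094), (4.190224647521973, 6.301850318908691), 88.77816009521484) [628.1148 229.4246]
[179 154  26  93 206] [191.5631 200.8107] ((537.3997802734375, 197.29122924804688), (198.2599639892578, 4.531126976013184), 12.77365493774414) [535.482  196.8838]
[150 162   3   3   9] [151. 163.] ((616.8363647460938, 280.00067138671875), (4.25918436050415, 4.1853437423706055), 88.08863067626953) [616.8361 280.0004]
[168 184  11  31 143] [173.    198.972] ((540.6023559570312, 235.5399169921875), (65.2120590209961, 9.09801197052002), 12.851367950439453) [540.3713 235.4691]
[184 199   4   3  11] [185.3636 200.0909] ((537.4070434570312, 209.44224548339844), (6.292443752288818, 4.151452541351318), 88.21484375) [537.227  209.7302]
[161 205   3   4   9] [162.1111 206.6667] ((524.9066772460938, 258.2467956542969), (5.9224534034729, 4.395073890686035), 43.71495056152344) [525.0852 258.5299]
[178 235  10  11  88] [182.9091 239.9318
[... 164 characters left out ...]
44.7221984863281, 187.61419677734375), (4.4070725440979, 4.372043132781982), 43.727272033691406) [444.7222 187.6141]
[172 249   3   4  11] [173.0909 250.6364] ((433.7790832519531, 237.7117462158203), (4.158661842346191, 6.194151878356934), 88.78779602050781) [433.5    237.5284]
block ((473.4277648925781, -225.49722290039062), (87.82011413574219, 44.8575553894043), 81.57975006103516) [[ 444.8109 -265.6497]
 [ 489.1849 -272.2183]
 [ 502.0446 -185.3448]
 [ 457.6706 -178.7762]]
pin top est [ 0.4717 -0.2358  0.082 ]
pin top side [ 0.4722 -0.2361  0.082 ]
2view (array([ 0.4719, -0.236 ,  0.082 ]), np.float64(0.000552449019070027))
collar top [ 0.4721 -0.235   0.038 ] side [ 0.4716 -0.2377  0.037 ]
```

```bash
cat >> h.py <<'E'
from scipy.spatial.transform import Rotation as Ro
def togo(p,jaw=None):
    s=get_state();R=Ro.from_rotvec(s["orientation"]).as_matrix()
    print("t",s["t"],"pos",s["position"],"F",s["force"],"w",s["gripper_width"],"tiltz",R[:,2])
    sh=R.T@(np.array(p)-s["position"])*100
    y=R[:,1];print("jaw yaw",np.degrees(np.arctan2(y[1],y[0])))
    if jaw is not None:
        b=np.array([np.cos(np.radians(jaw)),np.sin(np.radians(jaw)),0]);l=R.T@b
        a=np.degrees(np.arctan2(-l[0],l[1]));a=(a+90)%180-90
        print("turn",a)
    print("shift cm",sh)
E
python3 - <<'E'
from h import *
print("slot side",onz("side",160+406/7-.5,135+158/7-.5,.034),"bush side",onz("side",160+186/7-.5,135+236/7-.5,.040),"bush top",onz("top",182.9,239.9,.04))
togo([.472,-.2355,.192],-8.4)
E
```

```text
slot side [0.5421 0.2353 0.034 ] bush side [0.4534 0.2094 0.04  ] bush top [0.4552 0.2153 0.04  ]
t 0.1 pos [0.1783 0.4935 0.1919] F [-0.5011 -0.8133  0.2438] w 1.0000140271354938 tiltz [-0.0005 -0.0008 -1.    ]
jaw yaw 70.13038973823872
turn 78.53039418292704
shift cm [-52.3995 -58.5766   0.0331]
```

```bash
python3 -m crank '[-2.2,-2.4,0,5,-4.4,-4.9,0,10,-6.6,-7.3,0,15,-8.8,-9.8,0,20,-11,-12.2,0,25,-13.2,-14.6,0,30,-15.4,-17.1,0,35,-17.6,-19.5,0,40]' 0 40
python3 - <<'E'
from h import *
togo([.472,-.2355,.192],-8.4)
E
```

```text
t: 0.77
position: [0.2775, 0.2487, 0.1919]
orientation: [1.573, 2.719, -0.002]
force: [1.2, 0.4, 0.5]
gripper_width: 1.004
t 0.7667 pos [0.2775 0.2487 0.1919] F [1.1815 0.3886 0.4554] w 1.004048040194969 tiltz [-0.0005 -0.0009 -1.    ]
jaw yaw 29.909362458807678
turn 38.30938645239496
shift cm [-51.6728  -7.2866   0.0273]
```

```bash
python3 -m crank '[-3.2,-0.5,0,5,-6.4,-0.9,0,10,-9.7,-1.4,0,15,-12.9,-1.8,0,20,-16.1,-2.3,0,25,-19.4,-2.7,0,30,-22.6,-3.2,0,35,-25.8,-3.6,0,38.3]'
python3 - <<'E'
from h import *
togo([.472,-.2355,.160],-8.4)
E
```

```text
t: 1.43
position: [0.3749, 0.0054, 0.192]
orientation: [2.383, 2.047, -0.002]
force: [1.6, 1.2, 0.5]
gripper_width: 0.996
t 1.4333 pos [0.3749 0.0054 0.192 ] F [1.6322 1.1626 0.4577] w 0.9960022438259506 tiltz [-0.0006 -0.0009 -1.    ]
jaw yaw -8.687709205484124
turn -0.28768061730826844
shift cm [-22.3448  13.2368   3.2191]
```

```bash
python3 -m crank '[-3,1.8,0.3,0,-6,3.6,0.8,0,-9,5.3,1.3,0,-12,7.1,1.8,0,-15,8.9,2.3,0,-18,10.7,2.8,0,-21,12.4,3.2,0,-22.3,13.2,3.2,-0.3]'
python3 - <<'E'
from h import *
im,d=get_image("top");cv2.imwrite("pics/t1.png",im[:,:,::-1])
togo([.472,-.2355,.043],-8.4)
E
```

```text
t: 2.1
position: [0.4723, -0.2383, 0.1587]
orientation: [-2.379, -2.05, 0.003]
force: [-0.8, -0.5, -0.6]
gripper_width: 0.996
t 2.15 pos [ 0.4729 -0.2392  0.1589] F [-1.3145 -1.335  -1.7009] w 0.9975991753057708 tiltz [-0.0014 -0.001  -1.    ]
jaw yaw -8.495470239726878
turn -0.09538369250894618
shift cm [ 0.3624 -0.125  11.5887]
```

View pics/t1.png

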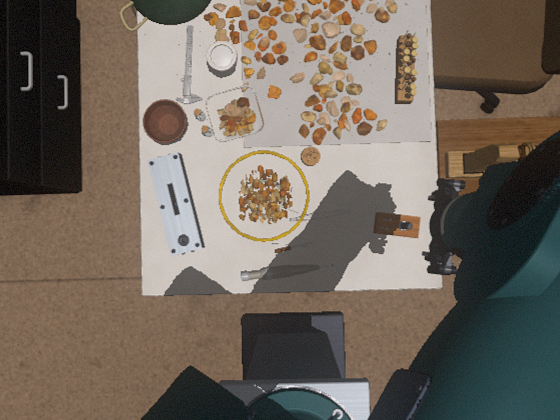

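The gripper is above the block, with its jaws along world x and centred at row 226. The view is consistent with the TCP, so I'm descending.

```bash
python3 -m crank '[0.3,-0.1,2,0,0.4,-0.1,4,0,0.4,-0.1,6,0,0.4,-0.1,8,0,0.4,-0.1,9.8,0,0.4,-0.1,11,0,0.4,-0.1,11.6,0,0.4,-0.1,11.6,0]'
python3 - <<'E'
from h import *
im,d=get_image("side");cv2.imwrite("pics/s2.png",im[:,:,::-1])
togo([.472,-.2355,.043],-8.4)
E
```

```text
t: 2.82
position: [0.4716, -0.2345, 0.0418]
orientation: [-2.378, -2.049, 0.004]
force: [0.5, -0.1, 0.2]
gripper_width: 1.001
t 2.8667 pos [ 0.4721 -0.2349  0.0428] F [ 0.4472 -0.5438  1.872 ] w 0.9999320463790556 tiltz [-0.0021 -0.0005 -1.    ]
jaw yaw -8.49149641257328
turn -0.09140274639031531
shift cm [-0.0606  0.0027 -0.0207]
```

View pics/s2.png

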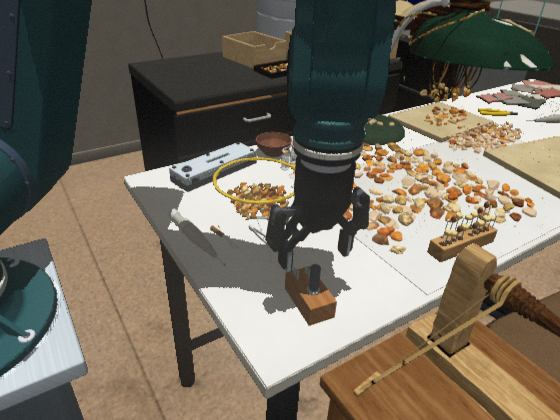

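Run:
```python
from h import *
for s in(-1,1): print([proj("side",[.472+s*.042,-.235-s*.006,z]) for z in(.043,.056,.08)])
print(proj("side",[.472,-.235,.082]))
s=cv2.imread("pics/s2.png");cv2.imwrite("pics/c5.png",cv2.resize(s[190:330,250:390],None,fx=5,fy=4*1.0,interpolation=cv2.INTER_NEAREST))
```

```text
[array([287.0916, 293.6873]), array([287.482 , 287.1911]), array([288.2257, 274.8141])]
[array([336.8825, 278.8952]), array([337.7809, 272.5245]), array([339.4901, 260.4033])]
[314.5432 266.4027]
```

View pics/c5.png

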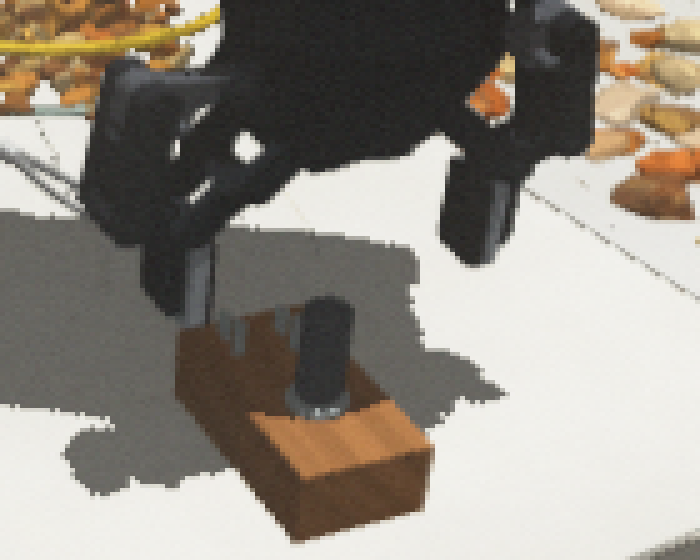

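Run:
```python
from h import *
im,d=get_image("side")
c=calibration("side")
def pt(u,v):
    o,dd=ray("side",u,v);return o+dd*d[v,u],d[v,u]
for u,v in((291,268),(290,265),(284,265),(346,254),(347,250),(340,250),(314,268),(314,262+5),(318,240)): print(u,v,*pt(u,v))
```

```text
291 268 [ 0.426  -0.2401  0.1029] 0.61146104
290 265 [ 0.4244 -0.2396  0.1086] 0.6079165
284 265 [ 0.4189 -0.2331  0.1062] 0.6113714
346 254 [ 0.5138 -0.2526  0.1006] 0.64335674
347 250 [ 0.5129 -0.2543  0.1095] 0.6368604
340 250 [ 0.514  -0.239   0.0985] 0.6541085
314 268 [ 0.4684 -0.2385  0.0831] 0.6424308
314 267 [ 0.4702 -0.2361  0.0824] 0.6453515
318 240 [ 0.5827 -0.1062  0.0022] 0.8315202
```

Run:
```python
from h import *
im,d=get_image("side")
ys,xs=np.nonzero((d>0)&(d<.72));c=calibration("side")
P=np.c_[(xs-c["cx"])/c["fx"],(ys-c["cy"])/c["fy"],np.ones(len(xs))]*d[ys,xs][:,None]
W=P@c["T"][:3,:3].T+c["T"][:3,3]
k=(abs(W[:,0]-.472)<.075)&(abs(W[:,1]+.235)<.05)&(W[:,2]>.087)
W=W[k];px=np.c_[xs,ys][k]
for z in np.arange(.087,.2,.006):
    s=W[(W[:,2]>=z)&(W[:,2]<z+.006)]
    if len(s): print(round(z,3),len(s),"x",s[:,0].min(),s[:,0].max(),"y",s[:,1].min(),s[:,1].max(),"hole",[round(v,3) for v in np.sort(s[:,0])[:: max(1,len(s)//8)]])
togo([.472,-.2355,.043],-8.4)
im,d=get_image("top");cv2.imwrite("pics/t3.png",im[:,:,::-1])
```

```text
0.093 20 x 0.4222753228991253 0.5169438500606357 y -0.2518828672937418 -0.2298438733131578 hole [np.float64(0.422), np.float64(0.423), np.float64(0.427), np.float64(0.514), np.float64(0.514), np.float64(0.514), np.float64(0.515), np.float64(0.515), np.float64(0.516), np.float64(0.516)]
0.099 64 x 0.417818401251436 0.523947701205456 y -0.2549273008318925 -0.23028518246928908 hole [np.float64(0.418), np.float64(0.422), np.float64(0.425), np.float64(0.513), np.float64(0.514), np.float64(0.515), np.float64(0.515), np.float64(0.516)]
0.105 90 x 0.4154980429281039 0.5273662810209153 y -0.2541080272020813 -0.22161593574776778 hole [np.float64(0.415), np.float64(0.417), np.float64(0.42), np.float64(0.423), np.float64(0.512), np.float64(0.514), np.float64(0.515), np.float64(0.517), np.float64(0.526)]
0.111 101 x 0.41541135293088494 0.5267409860920177 y -0.25444072171263077 -0.22095237621550434 hole [np.float64(0.415), np.float64(0.417), np.float64(0.421), np.float64(0.423), np.float64(0.427), np.float64(0.514), np.float64(0.515), np.float64(0.516), np.float64(0.525)]
0.117 100 x 0.41500683974
[... 3180 characters left out ...]
9375 0.5387060514141597 y -0.25881904362713687 -0.21419630659930627 hole [np.float64(0.402), np.float64(0.407), np.float64(0.43), np.float64(0.445), np.float64(0.457), np.float64(0.475), np.float64(0.496), np.float64(0.523)]
0.195 442 x 0.40349830234526096 0.5381932859847622 y -0.2592322587743661 -0.2132696435302101 hole [np.float64(0.403), np.float64(0.408), np.float64(0.414), np.float64(0.428), np.float64(0.435), np.float64(0.452), np.float64(0.524), np.float64(0.53), np.float64(0.537)]
t 2.9667 pos [ 0.4727 -0.2354  0.0436] F [-0.2333 -0.4303  0.0816] w 1.0042710339145027 tiltz [-0.0006 -0.0016 -1.    ]
jaw yaw -8.49289170683374
turn -0.09285358470512506
shift cm [-0.0208 -0.0662  0.0647]
```

View pics/t3.png

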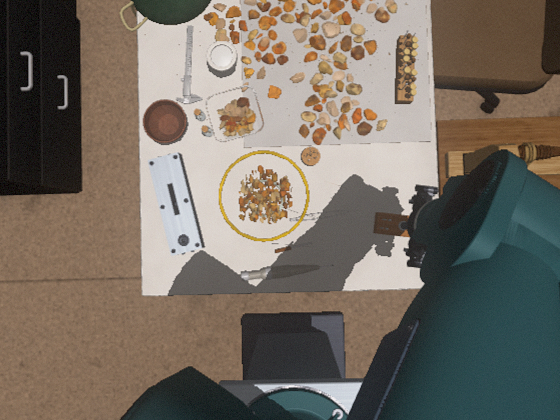

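By side-view depth, the open finger tips are at z≈0.094–0.098, where the reported TCP would put them at about 0.056. The pin top in the same depth image is correct at 0.082. The body's underside is also high, by about 38 mm. So the fingers end about 38 mm above the reported TCP, and x and y agree. I'll go down part of that and look again.

```bash
python3 -m crank '[0,0,0.6,0,0,0,1.2,0,0,0,1.8,0,0,0,2.4,0,0,0,2.4,0]'
python3 - <<'E'
from h import *
im,d=get_image("side");cv2.imwrite("pics/c6.png",cv2.resize(im[190:330,250:390,::-1],None,fx=5,fy=4,interpolation=cv2.INTER_NEAREST))
c=calibration("side")
ys,xs=np.nonzero((d>0)&(d<.72))
P=np.c_[(xs-c["cx"])/c["fx"],(ys-c["cy"])/c["fy"],np.ones(len(xs))]*d[ys,xs][:,None]
W=P@c["T"][:3,:3].T+c["T"][:3,3]
for lo,hi in((.40,.435),(.508,.54)):
    s=W[(W[:,0]>lo)&(W[:,0]<hi)&(abs(W[:,1]+.235)<.04)&(W[:,2]>.05)]
    print("tip z",np.sort(s[:,2])[:6])
togo([.472,-.2355,.005],-8.4)
E
```

```text
t: 3.43
position: [0.4721, -0.235, 0.0183]
orientation: [-2.379, -2.05, 0.003]
force: [-0.3, 0.3, -1.2]
gripper_width: 0.993
tip z [0.0713 0.0719 0.0727 0.0733 0.074  0.0744]
tip z [0.0705 0.071  0.0713 0.0719 0.0723 0.0726]
t 3.4833 pos [ 0.4723 -0.2352  0.0189] F [-0.0372 -0.6584 -0.5436] w 0.9986627774685343 tiltz [-0.0016 -0.0009 -1.    ]
jaw yaw -8.498884925641237
turn -0.09879284243757525
shift cm [-0.0348 -0.0184  1.3945]
```

View pics/c6.png

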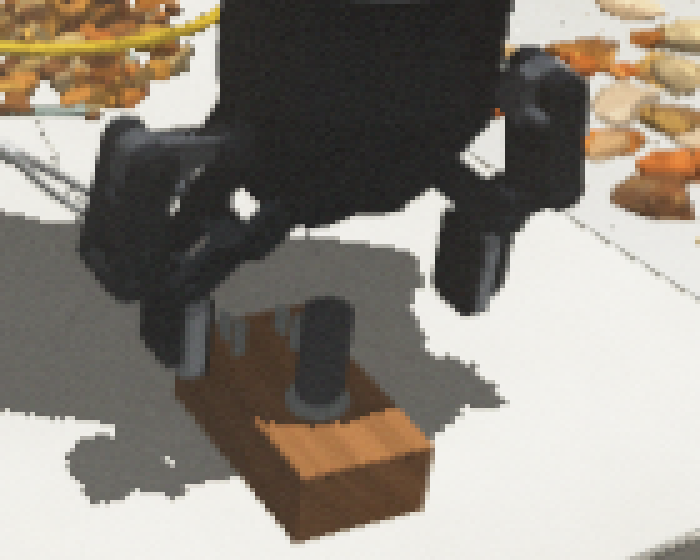

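The tips are now at z≈0.071, with the reported z at 0.0185. That confirms the 39 mm offset on top of the 13 mm swing, and the pin is centred between the fingers. I'll go down another 12.5 mm and close.

```bash
python3 -m crank '[0,0,0.6,0,0,0,1.25,0,0,0,1.25,0]'; python3 -m crank '[0,0,0,0,0,0,0,0,0,0,0,0,0,0,0,0,0,0,0,0,0,0,0,0,0,0,0,0,0,0,0,0]' 1 40;  python3 -m crank '[0,0,0,0,0,0,0,0,0,0,0,0,0,0,0,0]'
python3 - <<'E'
from h import *
im,d=get_image("side");cv2.imwrite("pics/c7.png",cv2.resize(im[190:330,250:390,::-1],None,fx=5,fy=4,interpolation=cv2.INTER_NEAREST))
togo([.472,-.2355,.005],-8.4)
E
```

```text
t: 3.73
position: [0.4717, -0.2348, 0.0052]
orientation: [-2.379, -2.05, 0.003]
force: [-0.3, -0.3, -1.3]
gripper_width: 0.997
t: 4.4
position: [0.4722, -0.235, 0.0055]
orientation: [-2.379, -2.05, 0.002]
force: [3.4, -0.1, 2.2]
gripper_width: 0.165
t: 4.73
position: [0.4723, -0.235, 0.0055]
orientation: [-2.379, -2.05, 0.002]
force: [2.7, 0.2, -0.0]
gripper_width: 0.161
t 4.7833 pos [ 0.4723 -0.235   0.0054] F [ 2.6239 -0.0576  0.2318] w 0.16321379642444112 tiltz [-0.0017 -0.0004 -1.    ]
jaw yaw -8.49394074845554
turn -0.09387830035495881
shift cm [-0.0503 -0.0177  0.0447]
```

View pics/c7.png

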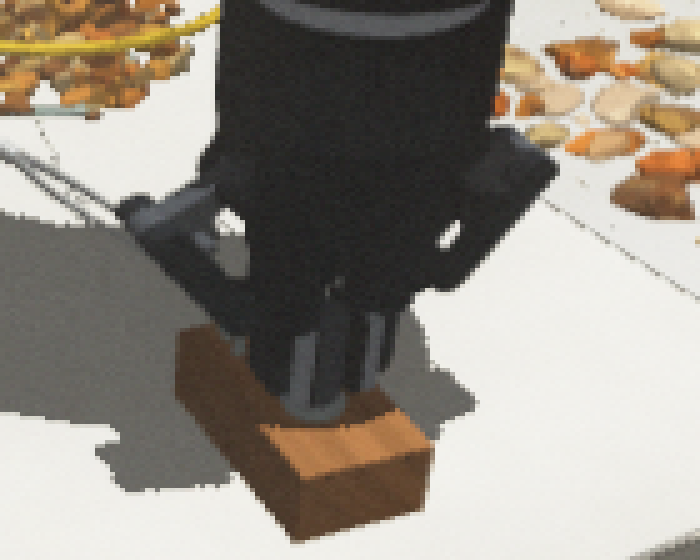

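The pin is gripped by its handle (width 0.163 ≈ 14 mm). Lifting straight up.

```bash
python3 -m crank '[0,0,-0.6,0,0,0,-1.4,0,0,0,-2.4,0,0,0,-3.6,0,0,0,-5,0,0,0,-6.5,0,0,0,-8,0,0,0,-9.5,0]'
python3 - <<'E'
from h import *
im,d=get_image("side");cv2.imwrite("pics/s8.png",im[:,:,::-1])
togo([.5571,.2389,.1],12.8)
E
```

```text
t: 5.45
position: [0.4718, -0.2347, 0.1018]
orientation: [-2.379, -2.05, 0.003]
force: [0.9, 0.4, -1.3]
gripper_width: 0.163
t 5.5 pos [ 0.4729 -0.2355  0.1045] F [ 0.9087 -0.2896  2.8484] w 0.16117335324014007 tiltz [ 0.0004 -0.0024 -1.    ]
jaw yaw -8.49437977699238
turn -21.29441422996979
shift cm [48.1631  1.3245  0.3361]
```

View pics/s8.png

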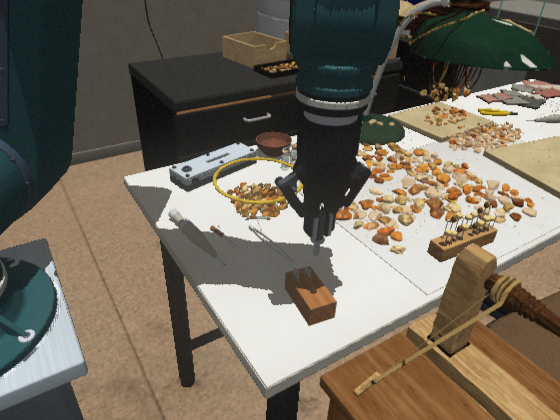

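The pin is held upright, clear of the block. Carrying it over the jig at about 0.10 m.

```bash
python3 -m crank '[2,0,0,-1,5,0.1,0,-4,8.5,0.2,0,-7,12,0.3,0,-10,15.5,0.4,0,-13,19,0.5,0,-16,22.5,0.6,0,-19,26,0.7,0,-21.3]'
python3 - <<'E'
from h import *
togo([.5659,.2412,.1],12.8)
E
```

```text
t: 6.17
position: [0.5177, 0.0223, 0.1042]
orientation: [1.956, 2.457, -0.003]
force: [0.6, -0.7, -0.9]
gripper_width: 0.16
t 6.1667 pos [0.5177 0.0223 0.1042] F [ 0.6371 -0.6849 -0.8923] w 0.16034148409837518 tiltz [-0.0001 -0.0027 -1.    ]
jaw yaw 12.954962960023877
turn 0.15506273457322095
shift cm [20.2567  9.607   0.3628]
```

```bash
python3 -m crank '[3,1.4,0,0.2,6.5,3.1,0,0.2,10,4.7,0,0.2,13.5,6.4,0,0.2,16.5,7.8,0,0.2,19,9,0,0.2,20.2,9.6,0,0.2,20.2,9.6,0,0.2]'
python3 - <<'E'
from h import *
for n in("side","top"):
    im,d=get_image(n);cv2.imwrite(f"pics/{n}9.png",im[:,:,::-1])
togo([.5659,.2412,.05],12.8)
E
```

```text
t: 6.83
position: [0.5658, 0.2427, 0.1034]
orientation: [1.957, 2.456, -0.004]
force: [-0.3, -0.6, -1.0]
gripper_width: 0.164
t 6.9333 pos [0.5656 0.2401 0.1035] F [-0.5488 -0.4369 -0.2501] w 0.16740430697761172 tiltz [-0.0007 -0.0035 -1.    ]
jaw yaw 12.783330782070188
turn -0.016398545972876377
shift cm [0.1161 0.0653 5.3517]
```

View pics/side9.png

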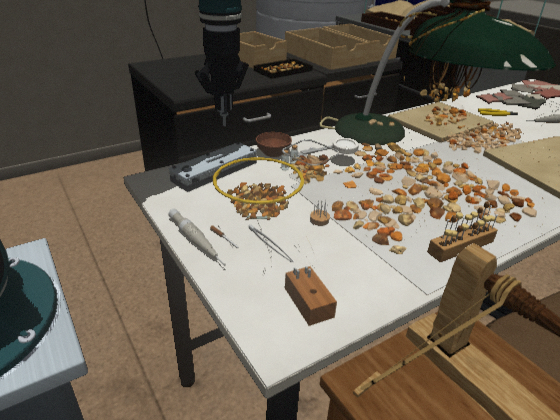

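View pics/top9.png

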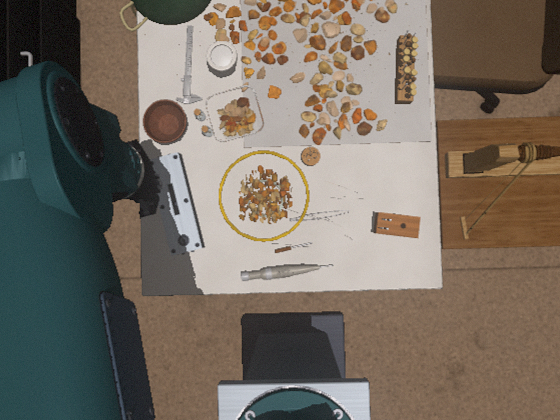

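The pin is over the jig (side view, tip at about (224,124)). I'll lower it to about 10 mm above the cover and check the alignment.

```bash
python3 -m crank '[0.1,0,1,0,0.1,0.1,2,0,0.1,0.1,3.2,0,0.1,0.1,4.4,0,0.1,0.1,5.2,0,0.1,0.1,5.8,0,0.1,0.1,5.8,0]'
python3 - <<'E'
from h import *
for n in("side","top"):
    im,d=get_image(n);cv2.imwrite(f"pics/{n}10.png",im[:,:,::-1]); np.save(f"pics/{n}10d.npy",d)
    x,y,w,h=(160,120,110,75) if n=="side" else (120,130,100,130)
    k=7 if n=="side" else 4
    cv2.imwrite(f"pics/{n}10c.png",cv2.resize(im[y:y+h,x:x+w,::-1],None,fx=k,fy=k,interpolation=cv2.INTER_NEAREST))
togo([.5659,.2412,.05],12.8)
E
```

```text
t: 7.52
position: [0.5655, 0.2403, 0.0441]
orientation: [1.961, 2.454, -0.008]
force: [0.3, 0.2, -1.1]
gripper_width: 0.165
t 7.6167 pos [0.5663 0.2408 0.0456] F [-1.1175 -0.4714 -0.1488] w 0.1635697090448812 tiltz [-0.0008 -0.0035 -1.    ]
jaw yaw 12.763178196284287
turn -0.03652827647736956
shift cm [ 0.0434 -0.0285 -0.4391]
```

View pics/side10c.png

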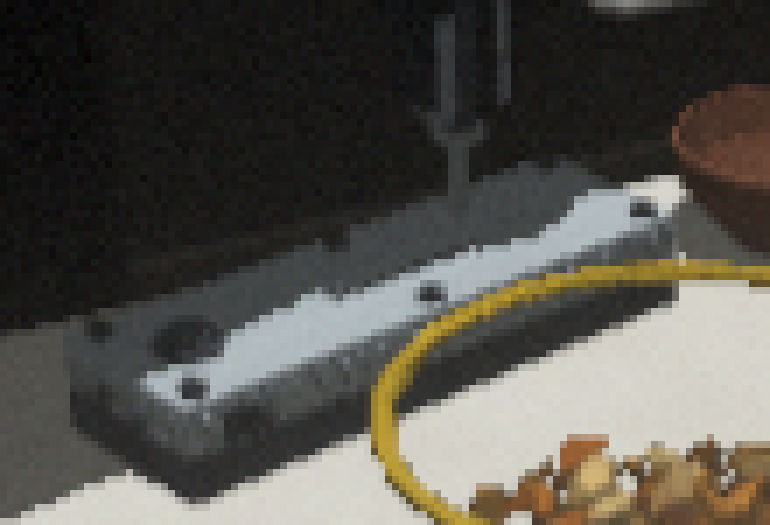

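View pics/top10c.png

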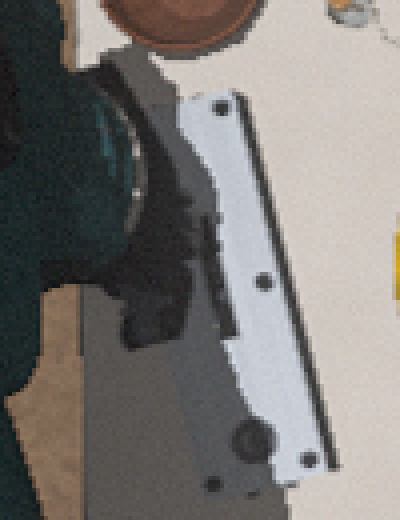

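Run:
```python
from h import *
a=np.radians(12.8);ex=np.array([np.cos(a),np.sin(a),0])
for z in(.045,.047): print(proj("side",[.5663,.2408,z]))
im=cv2.imread("pics/side10.png").astype(int);d=np.load("pics/side10d.npy")
for v in range(138,152): print(v,im[v,218:232].sum(1)//3,d[v,225])
b=cv2.imread("pics/side0.png").astype(int)
print("slot0")
for u in (215,218,221,224): print(u,b[150:170,u].sum(1)//3)
```

```text
[225.5739 149.6819]
[225.5465 148.9118]
138 [21 19 27 43 57 48 40 35 40 44 57 38 26 24] 1.0229824
139 [27 27 24 37 60 61 53 55 56 58 58 39 24 26] 1.018553
140 [23 23 22 29 39 53 58 63 62 51 39 26 24 24] 1.0223297
141 [23 28 27 27 26 36 59 61 55 31 29 27 23 26] 1.0298623
142 [24 27 28 25 28 29 60 60 56 29 29 28 25 25] 1.02593
143 [24 30 26 26 20 27 58 63 55 27 27 30 26 27] 1.0295538
144 [26 25 26 28 26 31 59 62 55 30 26 29 25 40] 1.0349505
145 [27 26 24 25 27 29 60 63 60 27 37 60 57 60] 1.0292366
146 [23 28 27 24 31 34 62 60 57 55 61 71 67 72] 1.038887
147 [29 32 35 38 37 40 64 60 61 64 65 67 69 70] 1.0352329
148 [32 37 45 59 61 62 63 61 60 65 74 67 71 67] 1.0374186
149 [59 59 61 69 70 64 63 58 58 69 69 67 72 67] 1.039163
150 [68 69 68 68 71 71 66 62 65 70 71 67 70 69] 1.0649853
151 [69 72 70 66 72 72 71 65 70 72 71 69 71 65] 1.0643499
slot0
215 [ 83 160 181 184 182 180 173 137  98  91 161 184 182 178 181 181 159 111
  87  84]
218 [177 180 181 181 180 174 129  90  94 160 185 179 178 176 178 145  99  91
  82 109]
221 [180 179 181 183 173 117  85 102 163 183 122  60  44 115 134 100 127 131
 113  83]
224 [178 180 179 169 111  68  93 165 184 181 179 176 174 130  86 118 123  88
  73  74]
```

The shank sits at column 225.0 against 225.6 predicted, and the tip is about 5 px above the slot line, as expected for 12 mm. Lowering carefully.

```bash
python3 -m crank '[0,0,0.4,0,0,0,0.8,0,0,0,1,0,0,0,1,0]'; python3 -m crank '[0,0,0.1,0,0,0,0.2,0,0,0,0.3,0,0,0,0.3,0]'
python3 - <<'E'
from h import *
togo([.5659,.2412,.0254],12.8)
E
```

```text
t: 7.95
position: [0.566, 0.2408, 0.0352]
orientation: [1.96, 2.454, -0.006]
force: [-0.1, -0.1, 0.2]
gripper_width: 0.16
t: 8.28
position: [0.566, 0.2407, 0.032]
orientation: [1.96, 2.454, -0.006]
force: [0.2, 0.9, -0.4]
gripper_width: 0.164
t 8.2833 pos [0.566  0.2407 0.032 ] F [ 0.2059  0.9266 -0.3604] w 0.1642596047920414 tiltz [-0.0015 -0.0037 -1.    ]
jaw yaw 12.76598359869157
turn -0.033586628964926035
shift cm [0.0495 0.0052 0.6592]
```

```bash
python3 -m crank '[0,0,0.1,0,0,0,0.2,0,0,0,0.2,0]'; python3 -m crank '[0,0,0.1,0,0,0,0.2,0,0,0,0.2,0]';  python3 -m crank '[0,0,0.1,0,0,0,0.2,0,0,0,0.2,0]'
```

```text
t: 8.53
position: [0.5658, 0.2407, 0.0298]
orientation: [1.96, 2.454, -0.006]
force: [-0.4, 0.6, 0.5]
gripper_width: 0.166
t: 8.78
position: [0.5657, 0.2406, 0.0276]
orientation: [1.96, 2.454, -0.007]
force: [-0.4, -0.4, -1.1]
gripper_width: 0.165
t: 9.03
position: [0.5658, 0.2406, 0.0254]
orientation: [1.96, 2.454, -0.007]
force: [0.1, -0.3, 0.5]
gripper_width: 0.159
```

```bash
python3 -m crank '[0,0,0.05,0,0,0,0.1,0,0,0,0.1,0]'; python3 -m crank '[0,0,0.05,0,0,0,0.1,0,0,0,0.1,0]'
```

```text
t: 9.28
position: [0.566, 0.2407, 0.0249]
orientation: [1.96, 2.454, -0.006]
force: [-1.2, -1.3, 7.1]
gripper_width: 0.167
t: 9.53
position: [0.5662, 0.2408, 0.0247]
orientation: [1.959, 2.453, -0.005]
force: [-2.7, -0.7, 10.8]
gripper_width: 0.164
```

The tip passed the cover and met the slide's top at a reported z of about 0.0250, so the offset is 2 mm. Now I'll slide along tool −y (jig −x) with a lighter press.

```bash
python3 -m crank '[0,-0.1,0.02,0,0,-0.25,0.02,0,0,-0.4,0.03,0,0,-0.4,0.03,0]';  python3 -m crank '[0,-0.1,0.03,0,0,-0.2,0.03,0,0,-0.2,0.03,0]'
```

```text
t: 9.87
position: [0.563, 0.2401, 0.025]
orientation: [1.959, 2.452, -0.002]
force: [3.1, 1.0, 6.6]
gripper_width: 0.163
t: 10.12
position: [0.5614, 0.2397, 0.025]
orientation: [1.958, 2.452, -0.001]
force: [2.5, 0.9, 6.2]
gripper_width: 0.163
```

```bash
python3 -m crank '[0,-0.1,0.01,0,0,-0.2,0.02,0,0,-0.2,0.02,0]';  python3 -m crank '[0,-0.1,0.02,0,0,-0.2,0.02,0,0,-0.2,0.02,0]'
```

```text
t: 10.37
position: [0.5596, 0.2393, 0.0251]
orientation: [1.958, 2.451, 0.0]
force: [3.2, 1.0, 5.8]
gripper_width: 0.167
t: 10.62
position: [0.5577, 0.2389, 0.025]
orientation: [1.958, 2.451, 0.001]
force: [1.7, 1.3, 5.8]
gripper_width: 0.166
```

```bash
python3 -m crank '[0,-0.1,0.02,0,0,-0.2,0.02,0,0,-0.2,0.02,0]'
```

```text
t: 10.87
position: [0.5559, 0.2385, 0.025]
orientation: [1.958, 2.451, 0.002]
force: [3.1, 0.5, 5.2]
gripper_width: 0.161
```

```bash
python3 -m crank '[0,-0.1,0.01,0,0,-0.2,0.01,0,0,-0.2,0.01,0]';python3 -m crank '[0,-0.1,0.015,0,0,-0.2,0.015,0,0,-0.2,0.015,0]'
```

```text
t: 11.12
position: [0.5537, 0.2381, 0.025]
orientation: [1.958, 2.451, 0.002]
force: [1.5, 1.2, 5.5]
gripper_width: 0.161
t: 11.37
position: [0.5519, 0.2376, 0.0251]
orientation: [1.957, 2.451, 0.002]
force: [3.4, 0.9, 5.7]
gripper_width: 0.163
```

```bash
python3 -m crank '[0,-0.1,0.015,0,0,-0.2,0.015,0,0,-0.2,0.015,0]';python3 -m crank '[0,-0.1,0.015,0,0,-0.2,0.015,0,0,-0.2,0.015,0]'
```

```text
t: 11.62
position: [0.5499, 0.2372, 0.0251]
orientation: [1.957, 2.45, 0.003]
force: [2.9, 0.3, 4.9]
gripper_width: 0.167
t: 11.87
position: [0.548, 0.2367, 0.025]
orientation: [1.957, 2.45, 0.003]
force: [3.2, 0.8, 5.5]
gripper_width: 0.167
```

```bash
python3 -m crank '[0,-0.1,0,0,0,-0.2,0,0,0,-0.2,0.0,0]';python3 -m crank '[0,-0.1,0.01,0,0,-0.2,0.01,0,0,-0.2,0.01,0]'
```

```text
t: 12.12
position: [0.5457, 0.2362, 0.0251]
orientation: [1.957, 2.45, 0.003]
force: [1.3, 0.5, 6.5]
gripper_width: 0.166
t: 12.37
position: [0.5437, 0.2358, 0.0251]
orientation: [1.957, 2.45, 0.003]
force: [2.8, 0.9, 6.0]
gripper_width: 0.161
```

```bash
python3 -m crank '[0,-0.1,0.01,0,0,-0.2,0.01,0,0,-0.2,0.01,0]';python3 -m crank '[0,-0.1,0.01,0,0,-0.2,0.01,0,0,-0.2,0.01,0]'
```

```text
t: 12.62
position: [0.5417, 0.2353, 0.025]
orientation: [1.957, 2.45, 0.003]
force: [2.2, 0.9, 5.7]
gripper_width: 0.167
t: 12.87
position: [0.5397, 0.2349, 0.025]
orientation: [1.957, 2.45, 0.004]
force: [2.3, 0.1, 5.7]
gripper_width: 0.16
```

```bash
python3 -m crank '[0,-0.1,0.01,0,0,-0.2,0.01,0,0,-0.2,0.01,0]';python3 -m crank '[0,-0.1,0.01,0,0,-0.2,0.01,0,0,-0.2,0.01,0]'
```

```text
t: 13.12
position: [0.5377, 0.2345, 0.0251]
orientation: [1.957, 2.45, 0.004]
force: [3.0, 0.8, 4.6]
gripper_width: 0.163
t: 13.37
position: [0.5357, 0.234, 0.025]
orientation: [1.957, 2.45, 0.004]
force: [3.1, 0.4, 5.9]
gripper_width: 0.164
```

```bash
python3 -m crank '[0,-0.1,0.01,0,0,-0.2,0.01,0,0,-0.2,0.01,0]';python3 -m crank '[0,-0.1,0.01,0,0,-0.2,0.01,0,0,-0.2,0.01,0]'
```

```text
t: 13.62
position: [0.5335, 0.2335, 0.025]
orientation: [1.956, 2.45, 0.004]
force: [2.3, -0.6, 7.1]
gripper_width: 0.161
t: 13.87
position: [0.5313, 0.233, 0.025]
orientation: [1.956, 2.45, 0.004]
force: [2.0, 0.1, 7.4]
gripper_width: 0.162
```

```bash
python3 -m crank '[0,-0.1,-0.01,0,0,-0.15,-0.01,0,0,-0.15,-0.01,0]';python3 -m crank '[0,-0.1,0,0,0,-0.15,0,0,0,-0.15,0,0]';python3 - <<'E'
from h import *
im,d=get_image("side");cv2.imwrite("pics/s20.png",cv2.resize(im[120:195,160:270,::-1],None,fx=7,fy=7,interpolation=cv2.INTER_NEAREST))
im,d=get_image("top");cv2.imwrite("pics/t20.png",cv2.resize(im[130:260,120:220,::-1],None,fx=4,fy=4,interpolation=cv2.INTER_NEAREST))
togo([.5171,.2301,.0254],12.8)
E
```

```text
t: 14.12
position: [0.5296, 0.2326, 0.0251]
orientation: [1.957, 2.45, 0.004]
force: [2.3, 0.1, 4.4]
gripper_width: 0.167
t: 14.37
position: [0.528, 0.2323, 0.0251]
orientation: [1.957, 2.45, 0.004]
force: [2.5, 0.2, 5.5]
gripper_width: 0.166
t 14.4667 pos [0.528  0.2323 0.0251] F [1.9563 0.5181 5.283 ] w 0.16646497927093662 tiltz [ 0.006  -0.0019 -1.    ]
jaw yaw 12.78295104451468
turn -0.018054298431593452
shift cm [ 0.0295 -1.1096 -0.0396]
```

View pics/s20.png

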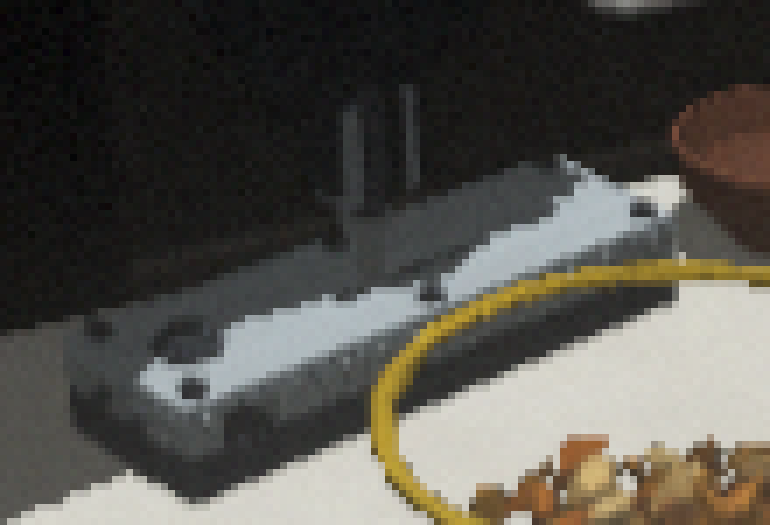

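View pics/t20.png

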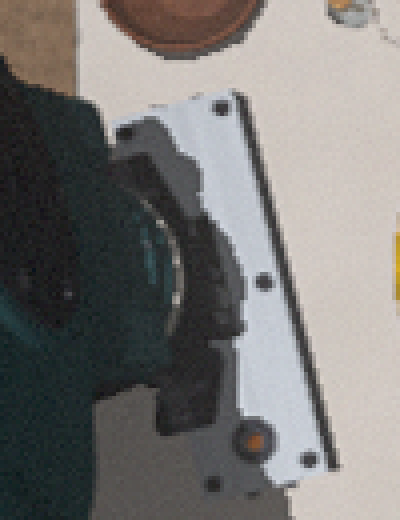

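The new top view shows an orange bead in the drill bush at crop (254,440). It was dark in the first image. So the slide has been dragged along by friction, and its socket is now near the bore, with the pin about 11 mm on its +x side. I'll use the same friction to drag the slide back toward +x, then look for the socket by lifting and dipping, which doesn't drag.

```bash
python3 -m crank '[0,0,0.05,0,0,0.1,0.06,0,0,0.3,0.06,0,0,0.5,0.06,0,0,0.7,0.06,0,0,0.9,0.06,0,0,0.9,0.06,0]'; python3 -m crank '[0,0.2,0.04,0,0,0.4,0.04,0,0,0.6,0.04,0,0,0.8,0.04,0,0,1,0.04,0,0,1,0.04,0]'
python3 - <<'E'
from h import *
im,d=get_image("top");cv2.imwrite("pics/t21.png",cv2.resize(im[130:260,120:220,::-1],None,fx=4,fy=4,interpolation=cv2.INTER_NEAREST))
togo([.5171,.2301,.0254],12.8)
E
```

```text
t: 15.05
position: [0.536, 0.2341, 0.0246]
orientation: [1.957, 2.451, 0.002]
force: [-2.1, -0.4, 12.8]
gripper_width: 0.164
t: 15.55
position: [0.5451, 0.2362, 0.0245]
orientation: [1.957, 2.452, 0.0]
force: [-2.9, -0.8, 15.0]
gripper_width: 0.157
t 15.6 pos [0.545  0.2362 0.0245] F [-2.4473 -1.4705 14.2976] w 0.1586767195203102 tiltz [ 0.0035 -0.0025 -1.    ]
jaw yaw 12.790411354139016
turn -0.010118680418329973
shift cm [ 0.0264 -2.859  -0.0935]
```

View pics/t21.png

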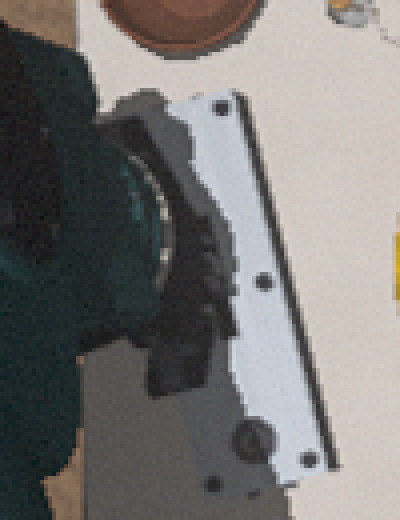

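The bead has gone from the bush, so the slide came back. I'll drag it a little further, lift, and move back toward the socket.

```bash
python3 -m crank '[0,0.2,0,0,0,0.4,0,0,0,0.6,0,0,0,0.8,0,0,0,0.8,0,0]'; python3 -m crank '[0,0,-0.15,0,0,0,-0.3,0,0,-0.3,-0.3,0,0,-0.6,-0.3,0,0,-0.8,-0.3,0,0,-0.8,-0.3,0]'
```

```text
t: 16.02
position: [0.552, 0.2378, 0.0246]
orientation: [1.958, 2.453, -0.002]
force: [-2.8, -0.6, 12.5]
gripper_width: 0.163
t: 16.52
position: [0.5433, 0.2359, 0.0274]
orientation: [1.958, 2.453, -0.003]
force: [0.3, -0.2, -0.8]
gripper_width: 0.164
```

```bash
python3 -m crank '[0,0,0.2,0,0,0,0.27,0,0,0,0.27,0]'; python3 -m crank '[0,0,-0.05,0,0,-0.15,-0.05,0,0,-0.15,0.05,0,0,-0.15,0.05,0]'
```

```text
t: 16.77
position: [0.5434, 0.2359, 0.0248]
orientation: [1.958, 2.453, -0.003]
force: [-2.0, -0.9, 2.7]
gripper_width: 0.162
t: 17.1
position: [0.5418, 0.2355, 0.024]
orientation: [1.958, 2.453, -0.003]
force: [-0.0, 0.9, -1.1]
gripper_width: 0.167
```

z is 0.0240, below the riding height, with no force, so the tip is in the mouth of the socket. Lowering gently.

```bash
python3 -m crank '[0,0,0.05,0,0,0,0.1,0,0,0,0.1,0]'; python3 -m crank '[0,0,0.05,0,0,0,0.1,0,0,0,0.1,0]'
```

```text
t: 17.35
position: [0.5415, 0.2354, 0.0229]
orientation: [1.958, 2.453, -0.004]
force: [-0.8, -0.1, 0.3]
gripper_width: 0.162
t: 17.6
position: [0.5413, 0.2354, 0.0219]
orientation: [1.959, 2.454, -0.004]
force: [-2.2, -0.1, 4.8]
gripper_width: 0.166
```

```bash
python3 -m crank '[0,-0.05,-0.03,0,0,-0.12,-0.03,0,0,-0.12,0,0]'; python3 -m crank '[0,0,0.05,0,0,0,0.1,0,0,0,0.1,0]'
```

```text
t: 17.85
position: [0.5402, 0.2351, 0.0219]
orientation: [1.958, 2.453, -0.004]
force: [-0.5, 0.1, -1.2]
gripper_width: 0.163
t: 18.1
position: [0.5402, 0.2351, 0.0207]
orientation: [1.959, 2.454, -0.004]
force: [0.1, -0.2, -0.9]
gripper_width: 0.167
```

```bash
python3 -m crank '[0,0,0.1,0,0,0,0.2,0,0,0,0.2,0]'; python3 -m crank '[0,0,0.1,0,0,0,0.2,0,0,0,0.2,0]'
```

```text
t: 18.35
position: [0.5401, 0.2351, 0.0184]
orientation: [1.959, 2.454, -0.004]
force: [0.1, -0.3, -0.8]
gripper_width: 0.167
t: 18.6
position: [0.54, 0.235, 0.0162]
orientation: [1.959, 2.454, -0.005]
force: [-0.7, -0.1, 0.3]
gripper_width: 0.166
```

```bash
python3 -m crank '[0,0,0.05,0,0,0,0.12,0,0,0,0.12,0,0,0,0.12,0]'
python3 - <<'E'
from h import *
im,d=get_image("side");cv2.imwrite("pics/s22.png",cv2.resize(im[120:195,160:270,::-1],None,fx=7,fy=7,interpolation=cv2.INTER_NEAREST))
togo([.5171,.2301,.0142],12.8)
E
```

```text
t: 18.93
position: [0.54, 0.235, 0.015]
orientation: [1.959, 2.454, -0.004]
force: [-1.0, 0.4, -1.5]
gripper_width: 0.162
t 18.9833 pos [0.54  0.235 0.015] F [-0.4642 -0.4415 -0.9092] w 0.1626170380495704 tiltz [-0.0002 -0.0034 -1.    ]
jaw yaw 12.80096109144365
turn 0.0011456576770285665
shift cm [ 0.0286 -2.3461  0.0841]
```

View pics/s22.png

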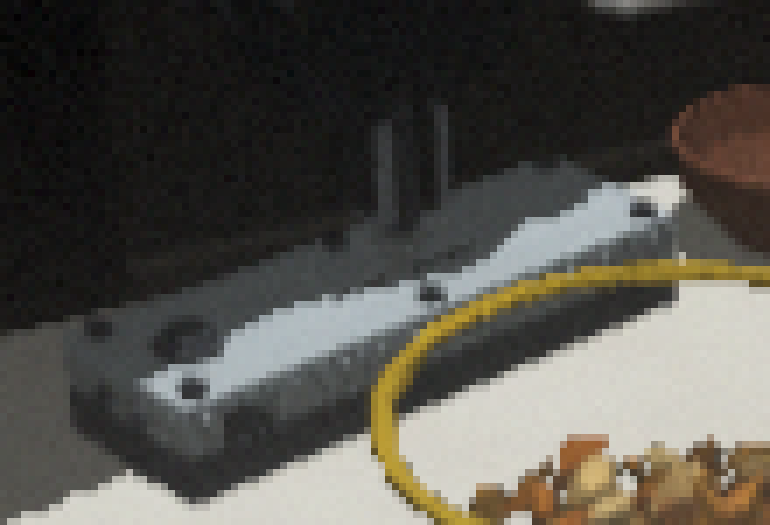

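The pin is in the socket (tip ≈0.017) at jig x ≈ 23, with no load. Now drawing the slide toward the bush.

```bash
python3 -m crank '[0,-0.2,0,0,0,-0.4,0,0,0,-0.7,0,0,0,-1,0,0,0,-1.3,0,0,0,-1.6,0,0,0,-1.8,0,0,0,-1.8,0,0]'
python3 - <<'E'
from h import *
togo([.5171,.2301,.0142],12.8)
E
```

```text
t: 19.65
position: [0.5219, 0.2309, 0.0151]
orientation: [1.959, 2.454, -0.005]
force: [2.9, 1.0, -0.7]
gripper_width: 0.165
t 19.65 pos [0.5219 0.2309 0.0151] F [ 2.8844  1.0336 -0.7396] w 0.1646598940303156 tiltz [-0.0006 -0.0036 -1.    ]
jaw yaw 12.803373931572649
turn 0.0036342997589713377
shift cm [ 0.0291 -0.4876  0.089 ]
```

```bash
python3 -m crank '[0,-0.2,0,0,0,-0.4,0,0,0,-0.43,0,0,0,-0.43,0,0]'; python3 -m crank '[0,0,0.05,0,0,0,0.12,0,0,0,0.12,0]'; python3 -m crank '[0,0,0.05,0,0,0,0.1,0,0,0,0.1,0]'
```

```text
t: 19.98
position: [0.5175, 0.2299, 0.0151]
orientation: [1.959, 2.454, -0.005]
force: [1.3, 0.6, -2.1]
gripper_width: 0.163
t: 20.23
position: [0.5175, 0.23, 0.0138]
orientation: [1.959, 2.454, -0.005]
force: [2.0, 1.2, 0.3]
gripper_width: 0.164
t: 20.48
position: [0.5175, 0.2299, 0.0128]
orientation: [1.959, 2.454, -0.005]
force: [2.0, 0.8, 0.1]
gripper_width: 0.161
```

The tip is below the bed's top with no vertical force, so it's in the bore. Continuing down.

```bash
python3 -m crank '[0,0,0.1,0,0,0,0.2,0,0,0,0.2,0]'; python3 -m crank '[0,0,0.1,0,0,0,0.2,0,0,0,0.2,0]'
```

```text
t: 20.73
position: [0.5175, 0.2299, 0.0105]
orientation: [1.959, 2.454, -0.005]
force: [3.4, 1.8, -0.1]
gripper_width: 0.161
t: 20.98
position: [0.5175, 0.23, 0.0084]
orientation: [1.959, 2.454, -0.005]
force: [2.7, 0.3, -0.6]
gripper_width: 0.165
```

```bash
python3 -m crank '[0,0,0.1,0,0,0,0.2,0,0,0,0.2,0]'; python3 -m crank '[0,0,0.05,0,0,0,0.1,0,0,0,0.1,0]'
```

```text
t: 21.23
position: [0.5176, 0.23, 0.0062]
orientation: [1.959, 2.454, -0.005]
force: [3.1, 1.1, -0.9]
gripper_width: 0.162
t: 21.48
position: [0.5177, 0.23, 0.0054]
orientation: [1.959, 2.454, -0.005]
force: [2.3, 0.3, 3.0]
gripper_width: 0.162
```

```bash
python3 -m crank '[0,0,0.03,0,0,0,0.06,0,0,0,0.06,0]'; python3 -m crank '[0,0,0,0,0,0,0,0,0,0,0,0,0,0,0,0]' 0.5
python3 - <<'E'
from h import *
im,d=get_image("side");cv2.imwrite("pics/s23.png",cv2.resize(im[120:195,160:270,::-1],None,fx=7,fy=7,interpolation=cv2.INTER_NEAREST))
togo([.5171,.2301,.1],12.8)
E
```

```text
t: 21.73
position: [0.5177, 0.23, 0.0054]
orientation: [1.959, 2.454, -0.004]
force: [0.1, 0.2, 11.3]
gripper_width: 0.166
t: 22.07
position: [0.5173, 0.2299, 0.0051]
orientation: [1.959, 2.454, -0.006]
force: [-0.3, 0.7, 0.2]
gripper_width: 0.497
t 22.1167 pos [0.5174 0.2299 0.0052] F [ 0.3196 -0.3846 -0.9749] w 0.4984342879608788 tiltz [-0.0008 -0.0035 -1.    ]
jaw yaw 12.806718803496047
turn 0.007018464117265921
shift cm [-0.0047 -0.0367 -9.4841]
```

View pics/s23.png

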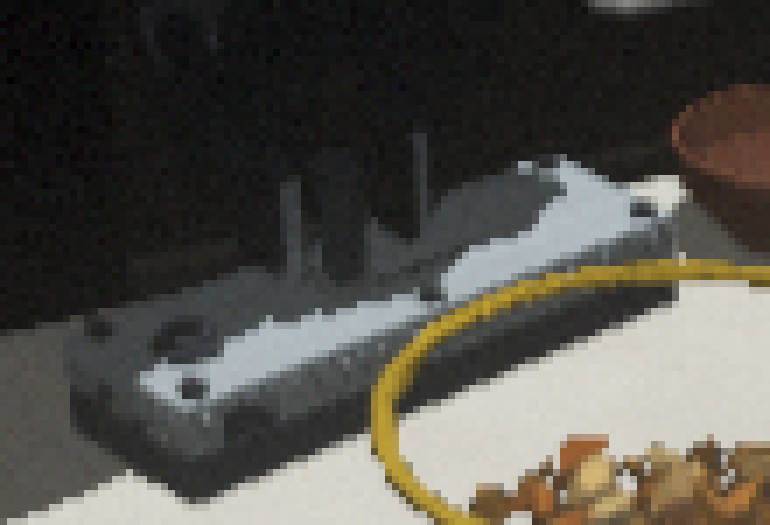

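The pin is released and stands with its collar on the cover. I'll raise the gripper clear, move it away and check.

```bash
python3 -m crank '[0,0,-0.8,0,0,0,-2,0,0,0,-3.5,0,0,0,-5.5,0,0,0,-7.5,0,0,0,-10,0,0,0,-12.5,0,0,0,-14,0]'; python3 -m crank '[0,-2,0,0,0,-5,0,0,0,-8,0,0,0,-11,0,0,0,-14,0,0,0,-17,0,0,0,-19,0,0,0,-19,0,0]'
python3 - <<'E'
from h import *
for n in("side","top"):
    im,d=get_image(n);cv2.imwrite(f"pics/{n}24.png",im[:,:,::-1])
    x,y,w,h=(160,120,110,75) if n=="side" else (120,130,100,130)
    k=7 if n=="side" else 4
    cv2.imwrite(f"pics/{n}24c.png",cv2.resize(im[y:y+h,x:x+w,::-1],None,fx=k,fy=k,interpolation=cv2.INTER_NEAREST))
togo([.5171,.2301,.1],12.8)
print("expect pin top px side/top",proj("side",[.5174,.23,.082]),proj("top",[.5174,.23,.082]))
E
```

```text
t: 22.78
position: [0.5179, 0.2305, 0.1482]
orientation: [1.958, 2.453, -0.002]
force: [0.1, -0.9, -0.4]
gripper_width: 0.502
t: 23.45
position: [0.329, 0.1876, 0.1487]
orientation: [1.958, 2.454, -0.003]
force: [1.3, 0.7, 0.2]
gripper_width: 0.501
t 23.55 pos [0.3327 0.1885 0.1488] F [ 0.6271 -0.7725  0.4896] w 0.4998151652174523 tiltz [ 0.0027 -0.0025 -1.    ]
jaw yaw 12.823960962285282
turn 0.02358785423554366
shift cm [-0.0191 18.8948  4.9185]
expect pin top px side/top [207.688  141.2394] [169.8311 209.1817]
```

View pics/side24c.png

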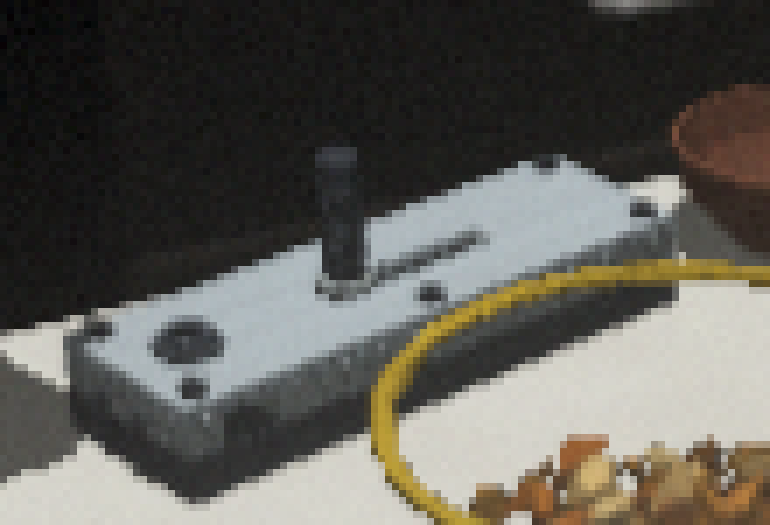

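View pics/top24.png

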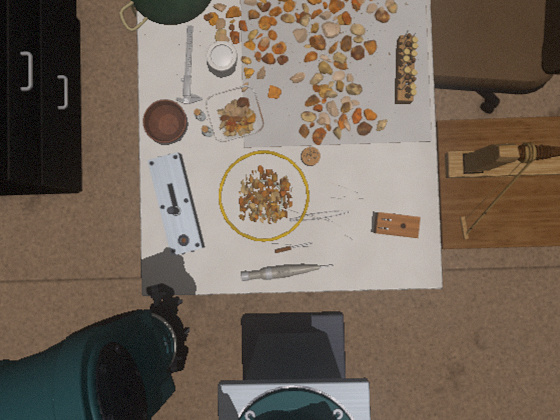

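The pin stands upright with its collar flat on the cover: side-view handle top at about (208,142) against (207.7,141.2) expected. The bush shows the bead at about (183,240), so the slide is locked beneath it. The bystanders look unmoved and the gripper is clear.

```bash
python3 -c "
from bench import *
print(hand_in())"
```

```text
the job is handed in; nothing more can be done
None
```

The jig is locked: the pin stands upright in the bed's bore with its collar flat on the cover. I handed the job in at about 23.6 s. No verdict was reported.

- **Socket drop:** the pin dropped into the slide's socket at jig x ≈ 23 mm, tip about 17 mm above the jig's underside with almost no load. I then drew the slide back to the bore.
- **Bore drop:** the pin bottomed at the expected height (tip about 7 mm) and within about 1 mm of the bore position I measured. The highest vertical wrist force I read was about 15 N; I only read it at the end of each move.
- **Last pictures:** the pin is upright with its handle top where predicted. The bead can be seen in the drill bush, the bystanders look to be where they were, and the gripper is open and clear.

**What disagreed or went wrong:**
- **Tool height:** the fingers really end about 39 mm above the reported TCP, as seen in the side camera's depth. I corrected every height for that.
- **First search:** pressing with 5–7 N dragged the slide along by friction all the way to the bush, which I noticed when the bead appeared there. I dragged it back and found the socket by lifting and dipping instead.

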